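# Dip the steriliser reservoir with its gauge rod and hold the rod level for reading

### The job

Take the red-handled gauge rod from its cradle and slide it gently down the slanting yellow-mouthed tube of the steel reservoir until its brass collar stops on the mouth; then draw it right out and bring it over the white tray, so that its tip is above the tray and about 12 cm above the counter, with the rod level and its scale side up for reading. Finish while still holding it there, still and touching nothing else; do not let go of it. Leave the two dropper bottles and the amber jar where they stand.

Things in the scene. Friction and masses are not known exactly. Their poses are not given: they have to be found in the camera images.
- rod_grip (a point): Centre of the gauge rod's red square handle (16 x 16 mm, 80 mm long), the place to grip; the handle is free for 50 mm along the rod here. Loose, about 90 g, lying level in its cradle with its axis 50 mm above the counter. Axes: x along the rod from handle to tip, y across, z out of the scale side with the coloured marks (up at the start).
- rod_collar (a point): On the rod's axis, at the front face (towards the tip) of its brass collar, a disc 30 mm across and 6 mm thick at the handle's front end; 46 mm from rod_grip towards the tip. Same axes as rod_grip.
- rod_tip (a point): The rod's bluntly pointed tip, on its axis, 100 mm beyond rod_collar; the shaft between is round steel, 8 mm across. Same axes as rod_grip.
- rod: The whole gauge rod; origin at rod_collar, axes as rod_grip.
- port: Guide tube fixed to the reservoir. Origin: centre of its yellow mouth's rim, 155 mm above the counter; z points out along the tube, rising 30 degrees from level; y is level. The rod goes in along -z. Funnel 24 mm wide inside, 32 outside, narrows within 14 mm to a 12 mm bore, 110 mm deep, open below. The collar stops on the rim when rod_collar is at this origin.
- tank: Reservoir: stainless steel box, fixed, 160 mm deep (x), 180 mm wide (y), 140 mm high, with a cap and a small handle on top reaching 162 mm. Origin at the centre of its underside on the counter; the tube stands out 70 mm (level) from its -x wall.
- cradle: Fixed cradle: white base 170 x 50 mm, 8 mm thick, with two blue forks 40 mm wide, 10 mm thick, at x = +69 mm (under the shaft, 60 mm high) and -69 mm (under the handle's rear end, 56 mm high), open at the top: lift the rod straight up. Origin at the centre of its underside on the counter, x along the rod to its tip.
- tray: White open tray, fixed, 120 mm (x) by 180 mm (y), 40 mm high. Origin at the centre of its underside on the counter.
- dropper_a: Small white dropper bottle with blue label, loose, 28 mm across, 62 mm high, standing between tray and reservoir. Origin under its centre, z up. Bystander.
- dropper_b: A second such bottle, standing near the robot. Origin under its centre, z up. Bystander.
- jar: Amber jar with white lid, loose, 50 mm across, 60 mm high. Origin under its centre, z up. Bystander.
Not all that is in view belongs to the job. What is shaped like the rod but blue is not meant.

How it is judged:
By the outcome, as a careful person would: the job done as asked, in the order asked, and still so for the second after the job is handed in, while the arm keeps its last pose, push and grip.
It also fails if it takes over 54 s, if anything falls off the work surface, if the arm or the gripper's body presses on something with over 40 N, if the wrist force passes 120 N, or if a joint passes its speed limit or range.

### The arm

A 6-joint arm with a two-finger parallel gripper is mounted at the origin on the work surface. World frame = base frame: x ahead of the robot, y to its left, z up, the work surface at z = 0. Lengths are in m, angles in rad, forces in N, time in s.
With the tool pointing down it reaches from about 0.35 to 0.975 m from the base axis. Payload 7.1 kg.
Tool frame: the origin (TCP) lies on the centre line of the jaws, within the pads' length; the fingertips stand 17 mm ahead of it and the grasp point (between the pads) lies 2 mm behind it; z points along the fingers, y is the line along which they close (so a half turn about z gives the same grasp; the last joint's range is limited). The gripper opens to 88 mm and grips with 3 to 60 N. Pads are 20 mm wide; open, the fingers measure 115 mm over their backs; the gripper's body (75 mm by 178 mm) begins 61 mm behind the grasp point.
Start: joints at [-1.257, 0.423, 1.63, -0, 1.089, -0.019], TCP at [0.204, -0.591, 0.217] pointing down, gripper open.
Joint ranges: [-3, 3], [-0.9, 2.11], [0.09, 2.58], [-1.31, 4.45], [0.11, 2.69], [-2.54, 2.54]. Speed limits (rad/s): [2.39, 2.39, 3.01, 3.14, 3.14, 3.14].

### API

Orientations are given as a unit quaternion [x, y, z, w].
In Python, from plant import sensors, read_camera, job, spotter gives the robot as it stands. The module is installed in compiled form; this text tells all that it offers.
- The arm moves only by the tool move_arm, never from a script. Its argument "series" is a list of rows, each an object with "translation": the shift along the tool's x, y, z in m, a list of three; "twist": the turn, a rotation vector about the tool's x, y, z in rad, a list of three. In form: [{"translation": [tx, ty, tz], "twist": [rx, ry, rz]}, ...]. A call has 1 to 12 rows; each row shifts and turns the commanded pose from where the row before left it, along the tool's axes as they then stand; what a row does not reach is not made up. A row lasts 1/8 s, in which the tool goes at most 62.5 mm and 10.7 degrees, less where a joint would pass 70% of its speed; a pose out of reach is approached as far as the arm can. A call with a gripper value outside its range is refused whole. "grip" is the finger opening in m, from 0 to 0.0878, set as the call begins (left out, the last holds). The fingers move at their own pace and stop on an object; the grip force is fixed at half the most. Time passes only in rows, so rows that do not move let the fingers close. It gives the time, the measured TCP pose, the force, the opening and the grip force at its end, in the units of the state.
- sensors.sense(): the state, without advancing time (a new reading comes with each control period).
- read_camera(name): name is "scene" or "top" or "wrist"; returns a dict with "pixels" (384x512x3 uint8, blue, green, red), "camera_matrix" (3x3 intrinsics, pixels), "rvec" (rotation vector, rad) and "tvec" (3), from world to camera coordinates, as OpenCV has them; the wrist camera has in their place "T_tool_cam" (4x4, takes a point from camera to tool coordinates, whose origin is the TCP and whose axes are the flange's). Camera axes: x right, y down, z forward; pixel columns grow to the right and rows downward; lengths in m; the calibration is good to about 2 mm. The wrist camera is an equidistant fisheye: a pixel r from the principal point sees the ray r / f radians off the axis. A picture is of the moment at which its call begins: read the wrist's pose just before it. There is no depth.
- job.finish_job(): hands the job in; it is judged then, once.
Trained networks look in the newest picture that a camera, given by its name, has taken for a name from the list of things; names that differ only in an ending like _2 or _b are one class to them, and where a whole thing is asked for, a point or a joint stands for the part that bears it (a point fixed in the world has none). Each returns a list of dicts, best first, with "score" (0 to 1); they miss things now and then, are a little off and sometimes report something else, mostly with a low value. They report only what shows in the picture. A call takes as long as a camera call. They do not tell look-alikes from the thing itself.
- spotter.look_for(camera, thing): "point" ([column, row] in pixels, amid what is visible of it).
- spotter.regions_of(camera, thing): "pixels" (384x512 bool, what is visible of it) and "point" ([column, row] in pixels, amid what is visible of it).
- spotter.place_of(camera, thing): "point" ([column, row] in pixels: a listed point, or the origin of a listed thing).
The state is a dict: "t": time; "q": joint angles; "joint_vel": joint speeds; "effort": joint torques, N m; "tcp_pos": TCP position; "tool_rot": TCP orientation; "ft_force": force on the tool from outside, world axes, zero at the start; "torque": the same for the moment, N m; "opening": opening from 0.0 (shut) to 1.0 (fully open); "gripper_force": force on a finger pad.
Only numpy, scipy, OpenCV 4.12 (cv2) and the standard library are available. Lean on these libraries where they do the work, as an engineer would, in place of code of your own. Each camera call takes 0.05 s, during which the arm holds its last target. There are 200 camera calls.

## Working session

There is one attempt and no reset: what is moved stays moved. The work goes in short steps, Python scripts to look and compute and a tool call to move; the robot and the scene stay as the last step left them, time stands still between calls to the robot, and variables do not carry over. Pictures are saved under pics/ and viewed, at most 10 in all, crops included, and the job is handed in when it is done.

Besides the shell and the picture viewer there is one more tool, called after "Request:" by a JSON object that holds its "op" and its "data". move_arm: Moves the arm, as the interface text tells. Its arguments: {"type":"object","properties":{"series":{"type":"array","items":{"type":"object","properties":{"translation":{"type":"array","items":{"type":"number"}},"twist":{"type":"array","items":{"type":"number"}}}}},"grip":{"type":"number"}},"required":["series"]}

```bash
mkdir -p pics; cat > h.py <<'E'
import numpy as np, cv2
from plant import sensors, read_camera, job, spotter
from scipy.spatial.transform import Rotation as R
def ray(c,p):
    Rm=cv2.Rodrigues(np.array(c["rvec"],float))[0]; t=np.array(c["tvec"],float).ravel()
    K=np.array(c["camera_matrix"]); d=np.linalg.inv(K)@[p[0],p[1],1]
    d=Rm.T@d; return -Rm.T@t, d/np.linalg.norm(d)
def atz(c,p,z):
    o,d=ray(c,p); return o+d*(z-o[2])/d[2]
def tri(rays):
    A=np.zeros((3,3));b=np.zeros(3)
    for o,d in rays:
        P=np.eye(3)-np.outer(d,d);A+=P;b+=P@o
    x=np.linalg.solve(A,b); return x,[float(np.linalg.norm((np.eye(3)-np.outer(d,d))@(x-o))) for o,d in rays]
def wray(c,p,s):
    K=np.array(c["camera_matrix"]); v=np.array([(p[0]-K[0,2])/K[0,0],(p[1]-K[1,2])/K[1,1]]); th=np.linalg.norm(v)
    d=np.r_[v/th*np.sin(th),np.cos(th)] if th>1e-9 else np.array([0,0,1.])
    T=np.array(c["T_tool_cam"]); W=np.eye(4);W[:3,:3]=R.from_quat(s["tool_rot"]).as_matrix();W[:3,3]=s["tcp_pos"]
    M=W@T; return M[:3,3], M[:3,:3]@d
E
python3 - <<'E'
from h import *
s=sensors.sense(); print(s)
cs={}
for n in("scene","top","wrist"):
    c=read_camera(n);cs[n]=c
    cv2.imwrite(f"pics/{n}0.png",c["pixels"])
    for th in("rod_grip","rod_collar","rod_tip","port","tank","cradle","tray","dropper_a","jar"):
        for d in spotter.place_of(n,th)[:3]:
            if d["score"]<.25: continue
            z={"rod_grip":.05,"rod_collar":.05,"rod_tip":.05,"port":.155}.get(th,0)
            w=atz(c,d["point"],z) if n!="wrist" else None
            print(n,th,round(d["score"],2),np.round(d["point"],1),None if w is None else w.round(3))
im=np.vstack([cs["scene"]["pixels"],cs["top"]["pixels"]])
im=np.hstack([cs["scene"]["pixels"],cs["top"]["pixels"]]);cv2.imwrite("pics/both.png",cv2.resize(im,(800,300)))
E
```

```text
{'t': 0.0, 'q': array([-1.25699464e+00,  4.23816912e-01,  1.63066291e+00, -7.31137583e-06,
        1.08858883e+00, -1.89852494e-02]), 'joint_vel': array([-0.00133036, -0.00112104, -0.00221728,  0.00257538,  0.00061397,
       -0.0026692 ]), 'effort': array([ 5.88735111e-05, -5.44626224e+01, -2.73658812e+01,  6.44768123e-02,
        2.27706676e-02, -1.14117552e-04]), 'tcp_pos': array([ 0.20403668, -0.59018019,  0.21672728]), 'tool_rot': array([ 9.86187968e-01,  1.65628342e-01, -1.11596137e-04, -7.29520526e-04]), 'ft_force': array([ 0.65937345, -0.10170524, -0.01628482]), 'torque': array([0.01700436, 0.01087217, 0.00588772]), 'gripper_force': 0.0, 'opening': 1.0030330776372325}
scene rod_grip 0.76 [207.6 167.4] [ 0.454 -0.245  0.05 ]
scene rod_grip 0.64 [333.2 180.9] [0.419 0.11  0.05 ]
scene rod_grip 0.56 [303.3 202.4] [0.515 0.043 0.05 ]
scene rod_collar 0.81 [297.3 209.9] [0.544 0.032 0.05 ]
scene rod_collar 0.63 [215.3 179.3] [ 0.493 -0.209  0.05 ]
scene rod_collar 0.45 [218.5 175.6] [ 0.477 -0.205  0.05 ]
scene rod_tip 0.67 [245.3 190.4] [ 0.512 -0.118  0.05 ]
scene rod_tip 0.55 [
[... 590 characters left out ...]
 220.5] [ 0.489 -0.198  0.05 ]
top rod_collar 0.51 [208.6 212.4] [0.516 0.026 0.05 ]
top rod_tip 0.83 [213.  177.2] [0.61  0.014 0.05 ]
top rod_tip 0.7 [260.6 209.7] [ 0.52 -0.11  0.05]
top port 0.58 [150.1 177.4] [0.589 0.159 0.155]
top port 0.26 [298.  220.5] [ 0.476 -0.195  0.155]
top tank 0.63 [122.6 157.3] [0.684 0.268 0.   ]
top cradle 0.7 [199.  140.9] [0.727 0.055 0.   ]
top cradle 0.68 [297.8 226.2] [ 0.48  -0.212  0.   ]
top tray 0.88 [278.4 152.5] [ 0.688 -0.167  0.   ]
top dropper_a 0.73 [309.1 233.2] [ 0.46  -0.242  0.   ]
top dropper_a 0.53 [176.6 266.1] [0.38  0.116 0.   ]
top dropper_a 0.47 [279.3 149.1] [ 0.698 -0.17   0.   ]
top jar 0.68 [370.9 203.6] [ 0.538 -0.416  0.   ]
```

View pics/scene0.png

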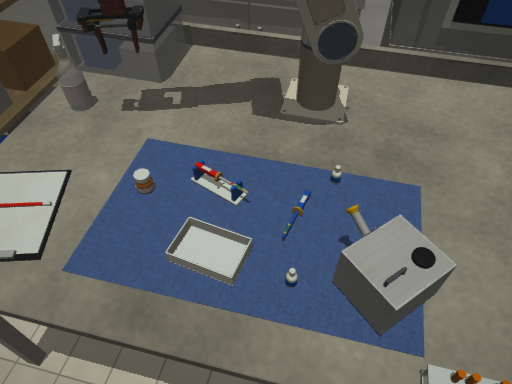

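View pics/top0.png

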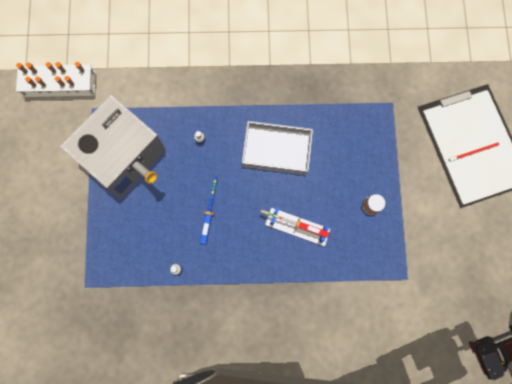

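The scene view shows the red rod in the cradle at about (218,183) and the blue decoy at (297,212). It also shows the yellow mouth at (352,210) and the tray at (210,250). In the top view, the mouth is at (151,178) and the rod runs from about (325,233) to (265,212).

```bash
cat >> h.py <<'E'
def rot(yaw,p=0):
    c,s=np.cos(yaw),np.sin(yaw); x=np.array([np.cos(p)*c,np.cos(p)*s,-np.sin(p)]); z=np.array([-np.sin(p)*c,-np.sin(p)*s,-np.cos(p)])
    return np.c_[x,np.cross(z,x),z]
def plan(pos,Rt,N=None,s=None,P0=None):
    """identical rows: translation t then twist w, N times, from the present pose (or P0)"""
    if P0 is None:
        s=s or sensors.sense(); P0=(np.array(s["tcp_pos"]),R.from_quat(s["tool_rot"]).as_matrix())
    p,R0=P0; rel=R.from_matrix(R0.T@Rt).as_rotvec(); d=R0.T@(np.array(pos)-p)
    if N is None: N=int(np.ceil(max(np.linalg.norm(d)/.055,np.linalg.norm(rel)/.17,1)))
    w=rel/N; S=sum(R.from_rotvec(w*k).as_matrix() for k in range(N)); t=np.linalg.solve(S,d)
    print("N",N,"t",t.round(4),"w",w.round(4)); return t,w
E
python3 - <<'E'
from h import *
c=read_camera("wrist");print(np.array(c["T_tool_cam"]).round(3),c["camera_matrix"])
plan([.455,-.243,.20],rot(np.radians(63.6)))
E
```

```text
[[-0.001 -0.967 -0.256  0.07 ]
 [ 1.    -0.001  0.    -0.   ]
 [-0.001 -0.256  0.967 -0.167]
 [ 0.     0.     0.     1.   ]] [[297.31863964   0.         254.70091419]
 [  0.         297.31863964 192.0993267 ]
 [  0.           0.           1.        ]]
N 8 t [ 0.0529 -0.0148  0.0022] w [-0.     -0.     -0.0972]
```

Request:
{"op": "move_arm", "data": {"series": [{"translation": [0.053, -0.015, 0.002], "twist": [0, 0, -0.097]}, {"translation": [0.053, -0.015, 0.002], "twist": [0, 0, -0.097]}, {"translation": [0.053, -0.015, 0.002], "twist": [0, 0, -0.097]}, {"translation": [0.053, -0.015, 0.002], "twist": [0, 0, -0.097]}, {"translation": [0.053, -0.015, 0.002], "twist": [0, 0, -0.097]}, {"translation": [0.053, -0.015, 0.002], "twist": [0, 0, -0.097]}, {"translation": [0.053, -0.015, 0.002], "twist": [0, 0, -0.097]}, {"translation": [0.053, -0.015, 0.002], "twist": [0, 0, -0.097]}, {"translation": [0, 0, 0], "twist": [0, 0, 0]}, {"translation": [0, 0, 0], "twist": [0, 0, 0]}], "grip": 0.0878}}

```text
t: 2.8
tcp_pos: [0.4551, -0.2418, 0.2017]
tool_rot: [0.85, 0.527, 0.0, 0.0]
ft_force: [-0.4, -0.0, -0.8]
opening: 1.004
gripper_force: 0.0
```

```bash
python3 - <<'E'
from h import *
s=sensors.sense(); print(s["tcp_pos"],s["q"].round(2))
c=read_camera("wrist"); cv2.imwrite("pics/w1.png",c["pixels"])
P={}
for th in("rod_grip","rod_collar","rod_tip","cradle"):
    for d in spotter.place_of("wrist",th)[:3]:
        o,v=wray(c,d["point"],s); z=0 if th=="cradle" else .05
        print(th,round(d["score"],2),np.round(d["point"],1),(o+v*(z-o[2])/v[2]).round(4))
E
```

```text
[ 0.45514105 -0.24177423  0.20171145] [-0.51  0.28  1.88 -0.    0.97 -0.05]
rod_grip 0.92 [265.1 173.2] [ 0.468  -0.2408  0.05  ]
rod_collar 0.76 [258.7 133.7] [ 0.4809 -0.1991  0.05  ]
rod_tip 0.7 [249.3  44.4] [ 0.5153 -0.1077  0.05  ]
rod_tip 0.69 [389.5  45. ] [ 0.6625 -0.1685  0.05  ]
cradle 0.57 [261.7 140. ] [ 0.48  -0.211  0.   ]
```

View pics/w1.png

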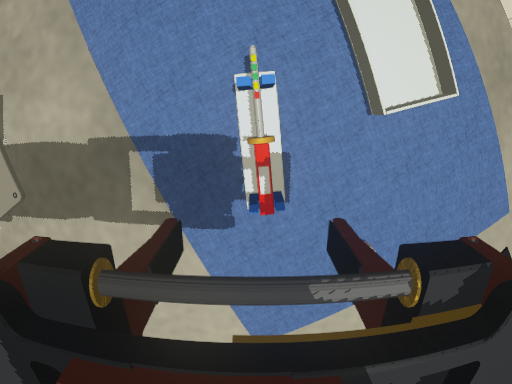

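The wrist view shows the red handle from about (266,212) to (262,145). The collar is at (261,140) and the tip is at about (252,47).

```bash
python3 - <<'E'
from h import *
s=sensors.sense(); c=read_camera("wrist")
hsv=cv2.cvtColor(c["pixels"],cv2.COLOR_BGR2HSV).astype(int)
m=((hsv[...,0]<6)|(hsv[...,0]>174))&(hsv[...,1]>150)&(hsv[...,2]>90); m[225:]=0;m[:138]=0;m[:,:240]=0;m[:,290:]=0
ys,xs=np.nonzero(m);print(len(ys),ys.min(),ys.max())
P=np.array([(lambda o,v:(o+v*(.056-o[2])/v[2])[:2])(*wray(c,(x,y),s)) for x,y in zip(xs,ys)])
mu=P.mean(0);u=np.linalg.svd(P-mu)[2][0];u*=np.sign(u[1]);a=(P-mu)@u
print("handle yaw",np.degrees(np.arctan2(u[1],u[0])),"ends",mu+u*np.percentile(a,1),mu+u*np.percentile(a,99), "mid",mu+u*(np.percentile(a,1)+np.percentile(a,99))/2)
for p in((261,140),(253,47)):
    o,v=wray(c,p,s);print((o+v*(.05-o[2])/v[2])[:2])
E
```

```text
660 143 213
handle yaw 68.69458090880677 ends [ 0.45028039 -0.28120367] [ 0.47827393 -0.20942402] mid [ 0.46427716 -0.24531385]
[ 0.4795703 -0.2070301]
[ 0.51717992 -0.1129693 ]
```

```bash
python3 - <<'E'
from h import *
Rt=rot(np.radians(68.6))
plan([.464,-.246,.12],Rt,3)
E
```

```text
N 3 t [0.0002 0.0033 0.0272] w [ 0.      0.     -0.0301]
```

Request:
{"op": "move_arm", "data": {"series": [{"translation": [0, 0.0033, 0.027], "twist": [0, 0, -0.03]}, {"translation": [0, 0.0033, 0.027], "twist": [0, 0, -0.03]}, {"translation": [0, 0.0033, 0.027], "twist": [0, 0, -0.03]}, {"translation": [0, 0, 0.03], "twist": [0, 0, 0]}, {"translation": [0, 0, 0.025], "twist": [0, 0, 0]}, {"translation": [0, 0, 0.018], "twist": [0, 0, 0]}, {"translation": [0, 0, 0], "twist": [0, 0, 0]}, {"translation": [0, 0, 0], "twist": [0, 0, 0]}]}}

```text
t: 4.1
tcp_pos: [0.4643, -0.2461, 0.0481]
tool_rot: [0.826, 0.564, 0.0, 0.0]
ft_force: [-0.8, -0.9, 0.6]
opening: 1.0
gripper_force: 0.0
```

Request:
{"op": "move_arm", "data": {"series": [{"translation": [0, 0, 0], "twist": [0, 0, 0]}, {"translation": [0, 0, 0], "twist": [0, 0, 0]}, {"translation": [0, 0, 0], "twist": [0, 0, 0]}, {"translation": [0, 0, 0], "twist": [0, 0, 0]}, {"translation": [0, 0, 0], "twist": [0, 0, 0]}, {"translation": [0, 0, 0], "twist": [0, 0, 0]}, {"translation": [0, 0, 0], "twist": [0, 0, 0]}, {"translation": [0, 0, 0], "twist": [0, 0, 0]}], "grip": 0.0}}

```text
t: 5.1
tcp_pos: [0.4639, -0.2457, 0.0475]
tool_rot: [0.826, 0.564, 0.0, 0.0]
ft_force: [-0.8, 0.3, 1.1]
opening: 0.177
gripper_force: 30.0
```

Request:
{"op": "move_arm", "data": {"series": [{"translation": [0, 0, -0.01], "twist": [0, 0, 0]}, {"translation": [0, 0, -0.025], "twist": [0, 0, 0]}, {"translation": [0, 0, -0.04], "twist": [0, 0, 0]}, {"translation": [0, 0, -0.05], "twist": [0, 0, 0]}, {"translation": [0, 0, -0.05], "twist": [0, 0, 0]}, {"translation": [0, 0, -0.04], "twist": [0, 0, 0]}, {"translation": [0, 0, 0], "twist": [0, 0, 0]}, {"translation": [0, 0, 0], "twist": [0, 0, 0]}]}}

```text
t: 6.1
tcp_pos: [0.4632, -0.2453, 0.2618]
tool_rot: [0.826, 0.564, -0.0, -0.0]
ft_force: [0.6, 0.4, -1.6]
opening: 0.179
gripper_force: 30.0
```

```bash
python3 - <<'E'
from h import *
s=sensors.sense(); print(s["tcp_pos"],s["opening"])
c=read_camera("wrist"); cv2.imwrite("pics/w2.png",c["pixels"])
Rm=R.from_quat(s["tool_rot"]).as_matrix(); T=np.array(c["T_tool_cam"])
for th in("rod_grip","rod_collar","rod_tip"):
    for d in spotter.place_of("wrist",th)[:1]:
        o,v=wray(c,d["point"],s); o=Rm.T@(o-s["tcp_pos"]);v=Rm.T@v
        print(th,round(d["score"],2),np.round(d["point"],1),(o+v*(-.002-o[2])/v[2]).round(4))
rays=[]
for n in("scene","top"):
    k=read_camera(n)
    d=spotter.place_of(n,"port")[0]; print(n,d["score"],d["point"]); rays.append(ray(k,d["point"]))
    if n=="top":
        g=cv2.resize(k["pixels"][85:215,50:180],None,fx=4,fy=4,interpolation=cv2.INTER_CUBIC); cv2.imwrite("pics/tank.png",g)
        L=cv2.createLineSegmentDetector().detect(cv2.cvtColor(g,cv2.COLOR_BGR2GRAY))[0][:,0]
        for l in L:
            p=l/4+[50,85,50,85]
            if np.hypot(*(p[2:]-p[:2]))<12: continue
            a,b=atz(k,p[:2],.14),atz(k,p[2:],.14)
            print("line",p.round(1),a[:2].round(3),b[:2].round(3),"ang",np.degrees(np.arctan2(*(b-a)[1::-1])).round(1)%180)
print(tri(rays))
E
```

```text
[ 0.4631557  -0.24525457  0.26183682] 0.1792207505899151
rod_grip 0.62 [257.2 235.1] [-0.0006  0.0009 -0.002 ]
rod_collar 0.77 [257.8 157.8] [ 0.0461  0.0012 -0.002 ]
scene 0.78 [348.5, 206.4]
top 0.76 [150.9, 174.0]
line [50.1 91.  88.6 89.9] [0.823 0.418] [0.824 0.321] ang 90.6
line [ 76.7 161.4 106.3 188. ] [0.637 0.343] [0.568 0.268] ang 47.5
line [106.9 187.9 157.2 134.8] [0.569 0.267] [0.701 0.146] ang 137.6
line [149.7 171.4 135.9 160.3] [0.608 0.163] [0.637 0.198] ang 49.8
line [156.9 134.2 125.2 107. ] [0.703 0.147] [0.776 0.228] ang 47.8
line [132.1 165.9 145.7 177.5] [0.622 0.207] [0.593 0.173] ang 48.599999999999994
line [105.3 120.3 118.  107.7] [0.742 0.276] [0.775 0.246] ang 137.0
line [119.3 116.1 109.6 125.6] [0.752 0.242] [0.728 0.265] ang 136.2
line [ 73.3 100.6  50.2 100.6] [0.796 0.359] [0.797 0.417] ang 88.9
line [127.7 107.6 179.5 106.6] [0.774 0.221] [0.774 0.091] ang 90.0
line [93.9 99.7 73.6 99.6] [0.797 0.307] [0.798 0.358] ang 88.7
line [50.2 96.  91.4 95.6] [0.809 0.418] [0.808 0.314] ang 89.4
(array([0.59541077, 0.15259838, 0.16411186]), [0.0027358525956836352, 0.0027358525956837055])
```

View pics/w2.png

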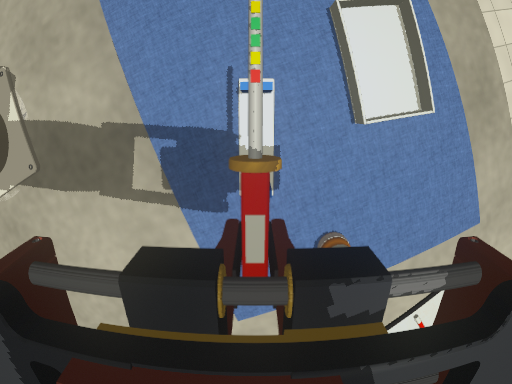

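View pics/tank.png

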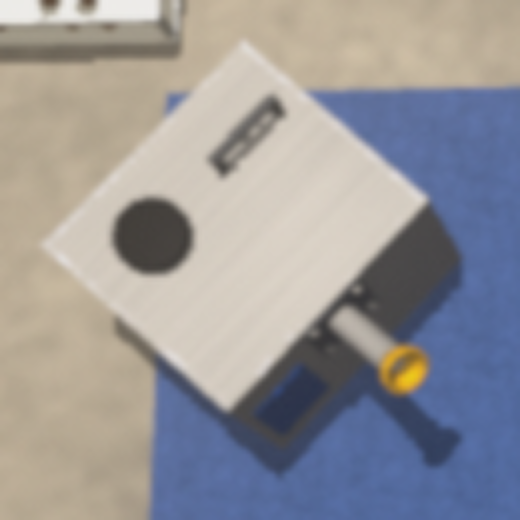

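The wrist view shows the rod held square, with the collar at (255,160) and the scale up; the tip is just out of frame. In the tank crop, the mouth is at (404,370), which is pixel (151,177.5) in the top picture, and the tube is centred on the front wall at a yaw of about 47.6°.

```bash
python3 - <<'E'
from h import *
y=np.radians(47.6);Rt=rot(y); p=np.array([.588,.155,.32])-.04*Rt[:,0]+.05*np.array([np.sin(y),-np.cos(y),0])
print(p); plan(p,Rt,9)
E
```

```text
[0.59795067 0.09174667 0.32      ]
N 9 t [ 0.0401 -0.0063 -0.0065] w [-0.0001  0.      0.0409]
```

Request:
{"op": "move_arm", "data": {"series": [{"translation": [0.04, -0.006, -0.0065], "twist": [0, 0, 0.041]}, {"translation": [0.04, -0.006, -0.0065], "twist": [0, 0, 0.041]}, {"translation": [0.04, -0.006, -0.0065], "twist": [0, 0, 0.041]}, {"translation": [0.04, -0.006, -0.0065], "twist": [0, 0, 0.041]}, {"translation": [0.04, -0.006, -0.0065], "twist": [0, 0, 0.041]}, {"translation": [0.04, -0.006, -0.0065], "twist": [0, 0, 0.041]}, {"translation": [0.04, -0.006, -0.0065], "twist": [0, 0, 0.041]}, {"translation": [0.04, -0.006, -0.0065], "twist": [0, 0, 0.041]}, {"translation": [0.04, -0.006, -0.0065], "twist": [0, 0, 0.041]}, {"translation": [0, 0, 0], "twist": [0, 0, 0]}, {"translation": [0, 0, 0], "twist": [0, 0, 0]}]}}

```text
t: 7.88
tcp_pos: [0.5999, 0.0892, 0.3203]
tool_rot: [0.915, 0.403, -0.001, -0.0]
ft_force: [-0.1, -0.5, -0.9]
opening: 0.178
gripper_force: 30.0
```

```bash
python3 - <<'E'
from h import *
s=sensors.sense(); print(s["tcp_pos"],s["q"].round(2),s["opening"])
c=read_camera("wrist"); cv2.imwrite("pics/w3.png",c["pixels"])
for d in spotter.place_of("wrist","port")[:2]:
    o,v=wray(c,d["point"],s); print(round(d["score"],2),np.round(d["point"],1),(o+v*(.155-o[2])/v[2]).round(4))
hsv=cv2.cvtColor(c["pixels"],cv2.COLOR_BGR2HSV)
m=cv2.inRange(hsv,(20,150,90),(35,255,255)); n,l,st,ce=cv2.connectedComponentsWithStats(m)
for i in range(1,n):
    if st[i,4]>60: 
        o,v=wray(c,ce[i],s); print(st[i],ce[i].round(1),(o+v*(.155-o[2])/v[2]).round(4))
E
```

```text
[0.59990264 0.08917868 0.32026516] [ 0.13  0.3   1.57 -0.    1.28  0.87] 0.17827419809515027
0.73 [205.4 141.7] [0.5856 0.1566 0.155 ]
[251   1   9  12 108] [255.    6.5] [0.7323 0.2341 0.155 ]
[251  52   9  12 108] [255.   57.5] [0.6906 0.1885 0.155 ]
[194 127  27  19 405] [207.5 136.5] [0.5914 0.1592 0.155 ]
[230 160  51  12 506] [254.8 165.7] [0.6079 0.0985 0.155 ]
[218 266   5  52 184] [219.6 292.9] [0.4584 0.0046 0.155 ]
[285 269   8  49 217] [289.3 293.1] [ 0.5269 -0.0585  0.155 ]
```

View pics/w3.png

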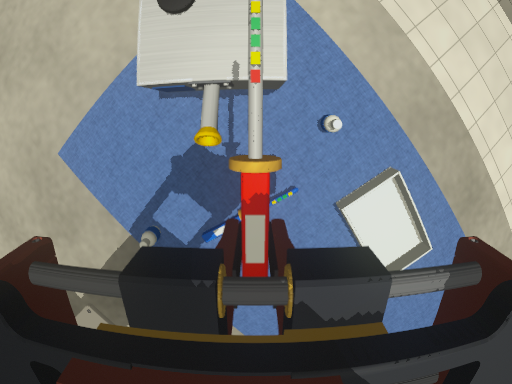

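The wrist view shows the mouth's rim face centred near (207,140), which gives about (0.588,0.156). The tube runs parallel to the rod.

```bash
cat >> h.py <<'E'
PORT=np.array([.588,.1555,.155]); YAW=np.radians(47.6); PI=np.radians(30)
def ins(out):  # TCP pose with collar 'out' m short of the mouth
    Rt=rot(YAW,PI); return PORT-(out+.046)*Rt[:,0]+.0025*Rt[:,2],Rt
E
python3 - <<'E'
from h import *
p,Rt=ins(.14); print(p); s=sensors.sense(); R0=R.from_quat(s["tool_rot"]).as_matrix()
plan(p,R0,4); plan(p,Rt,4,P0=(p,R0))
E
```

```text
[0.47854    0.03562601 0.24583494]
N 4 t [-0.0302 -0.0134  0.0187] w [0. 0. 0.]
N 4 t [0. 0. 0.] w [-0.0002 -0.1306 -0.0003]
```

Request:
{"op": "move_arm", "data": {"series": [{"translation": [-0.03, -0.0134, 0.0187], "twist": [0, 0, 0]}, {"translation": [-0.03, -0.0134, 0.0187], "twist": [0, 0, 0]}, {"translation": [-0.03, -0.0134, 0.0187], "twist": [0, 0, 0]}, {"translation": [-0.03, -0.0134, 0.0187], "twist": [0, 0, 0]}, {"translation": [0, 0, 0], "twist": [0, -0.131, 0]}, {"translation": [0, 0, 0], "twist": [0, -0.131, 0]}, {"translation": [0, 0, 0], "twist": [0, -0.131, 0]}, {"translation": [0, 0, 0], "twist": [0, -0.131, 0]}, {"translation": [0, 0, 0], "twist": [0, 0, 0]}, {"translation": [0, 0, 0], "twist": [0, 0, 0]}]}}

```text
t: 9.22
tcp_pos: [0.4796, 0.0366, 0.2462]
tool_rot: [0.884, 0.389, -0.236, 0.104]
ft_force: [-1.0, -0.3, -0.6]
opening: 0.177
gripper_force: 30.0
```

```bash
python3 - <<'E'
from h import *
s=sensors.sense(); p,Rt=ins(.14); print(s["tcp_pos"],p,s["q"].round(2)); R0=R.from_quat(s["tool_rot"]).as_matrix()
print("axis",R0[:,0],Rt[:,0]); plan(p,Rt,1)
tip=s["tcp_pos"]+R0@[.146,0,-.0025]
out=[]
for n in("scene","top"):
    c=read_camera(n); pj=lambda P:cv2.projectPoints(np.array([P]),np.array(c["rvec"]),np.array(c["tvec"]),np.array(c["camera_matrix"]),None)[0].ravel()
    a,b=pj(tip),pj(PORT); print(n,"tip",a.round(1),"port",b.round(1))
    x,y=int(b[0])-48,int(b[1])-48
    g=cv2.resize(c["pixels"][y:y+96,x:x+96],(384,384),interpolation=cv2.INTER_CUBIC)
    for q,col in((a,(255,0,255)),(b,(0,255,0))): cv2.circle(g,tuple(int(v) for v in (q-[x,y]+.5)*4),3,col,1)
    out.append(g)
cv2.imwrite("pics/pre.png",np.hstack(out))
E
```

```text
[0.47962778 0.03664065 0.24617032] [0.47854    0.03562601 0.24583494] [ 0.23  0.41  1.69 -0.28  1.49  1.06]
axis [ 0.58534226  0.63921299 -0.4987797 ] [ 0.583963    0.63952108 -0.5       ]
N 1 t [-0.0011 -0.0001  0.001 ] w [-0.0011 -0.0014 -0.0012]
scene tip [342.4 191.7] port [350.6 206.7]
top tip [160.1 184.8] port [151.6 177.8]
```

View pics/pre.png

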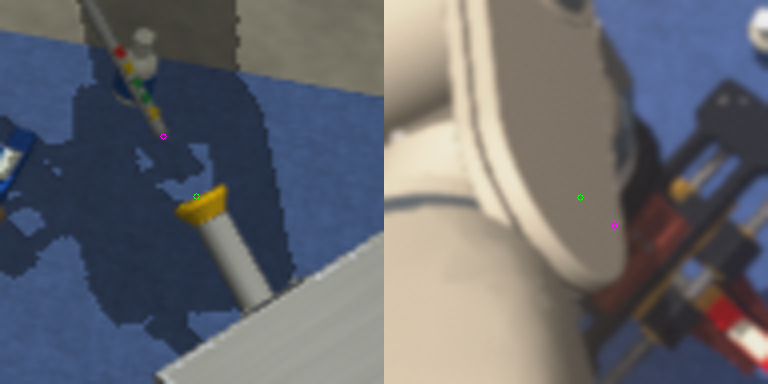

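The scene crop (left half) shows the tip at (163,135), where it was predicted. The rim centre is at about (201,198), roughly 1.5 mm to the side of my estimate, so I'll shift sideways and go in gently.

```bash
sed -i 's/PORT=np.array(.*\]);/PORT=np.array([.5872,.1565,.155]);/' h.py; sed -i 's/PORT=np.array(\[.588,.1555,.155\])/PORT=np.array([.5872,.1565,.155])/' h.py; grep PORT= h.py; python3 - <<'E'
from h import *
plan(*ins(.10),4)
E
```

```text
PORT=np.array([.5872,.1565,.155]); YAW=np.radians(47.6); PI=np.radians(30)
N 4 t [ 0.0099 -0.0004  0.0003] w [-0.0002 -0.0004 -0.0005]
```

Request:
{"op": "move_arm", "data": {"series": [{"translation": [0.01, -0.0004, 0.0003], "twist": [0, -0.0004, -0.0005]}, {"translation": [0.01, -0.0004, 0.0003], "twist": [0, -0.0004, -0.0005]}, {"translation": [0.01, -0.0004, 0.0003], "twist": [0, -0.0004, -0.0005]}, {"translation": [0.01, -0.0004, 0.0003], "twist": [0, -0.0004, -0.0005]}, {"translation": [0.005, 0, 0], "twist": [0, 0, 0]}, {"translation": [0.004, 0, 0], "twist": [0, 0, 0]}, {"translation": [0.003, 0, 0], "twist": [0, 0, 0]}, {"translation": [0, 0, 0], "twist": [0, 0, 0]}]}}

```text
t: 10.32
tcp_pos: [0.5088, 0.0711, 0.2191]
tool_rot: [0.883, 0.39, -0.238, 0.104]
ft_force: [0.2, 0.7, -0.9]
opening: 0.177
gripper_force: 30.0
```

Request:
{"op": "move_arm", "data": {"series": [{"translation": [0.003, 0, 0], "twist": [0, 0, 0]}, {"translation": [0.003, 0, 0], "twist": [0, 0, 0]}, {"translation": [0.003, 0, 0], "twist": [0, 0, 0]}, {"translation": [0, 0, 0], "twist": [0, 0, 0]}]}}

```text
t: 10.82
tcp_pos: [0.5141, 0.077, 0.2144]
tool_rot: [0.883, 0.39, -0.238, 0.104]
ft_force: [0.8, 0.4, -0.9]
opening: 0.178
gripper_force: 30.0
```

Request:
{"op": "move_arm", "data": {"series": [{"translation": [0.004, 0, 0], "twist": [0, 0, 0]}, {"translation": [0.004, 0, 0], "twist": [0, 0, 0]}, {"translation": [0.004, 0, 0], "twist": [0, 0, 0]}, {"translation": [0.004, 0, 0], "twist": [0, 0, 0]}, {"translation": [0.004, 0, 0], "twist": [0, 0, 0]}]}}

```text
t: 11.45
tcp_pos: [0.5258, 0.0898, 0.2044]
tool_rot: [0.883, 0.39, -0.238, 0.104]
ft_force: [0.7, -0.1, -0.9]
opening: 0.177
gripper_force: 30.0
```

```bash
python3 - <<'E'
from h import *
s=sensors.sense(); R0=R.from_quat(s["tool_rot"]).as_matrix(); print("tool force",(R0.T@s["ft_force"]).round(2),s["torque"].round(3)); plan(*ins(0),1)
c=read_camera("scene"); pj=cv2.projectPoints(PORT[None],np.array(c["rvec"]),np.array(c["tvec"]),np.array(c["camera_matrix"]),None)[0].ravel()
x,y=int(pj[0])-40,int(pj[1])-50
cv2.imwrite("pics/in1.png",cv2.resize(c["pixels"][y:y+96,x:x+96],(576,576),interpolation=cv2.INTER_CUBIC))
E
```

```text
tool force [0.79 0.55 0.54] [ 0.196 -0.24   0.003]
N 1 t [ 0.0572  0.0005 -0.0002] w [-0.0006  0.0021  0.0012]
```

View pics/in1.png

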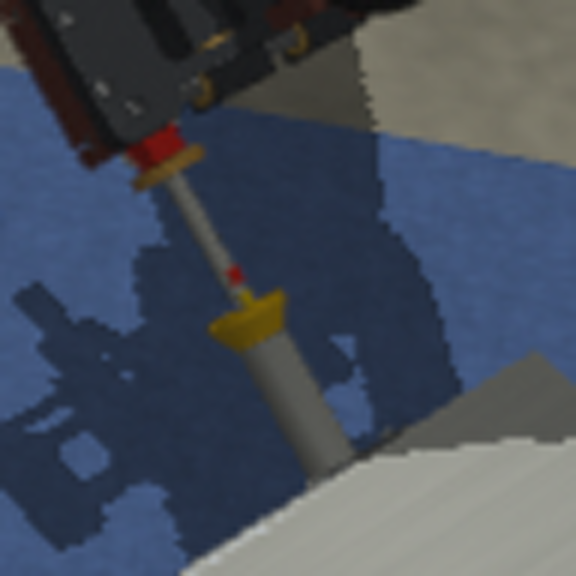

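The crop shows the shaft well inside the yellow mouth at (250,305) and in line with the tube. Forces are low, so I'll keep going.

Request:
{"op": "move_arm", "data": {"series": [{"translation": [0.005, 0, 0], "twist": [0, 0, 0]}, {"translation": [0.005, 0, 0], "twist": [0, 0, 0]}, {"translation": [0.005, 0, 0], "twist": [0, 0, 0]}, {"translation": [0.005, 0, 0], "twist": [0, 0, 0]}, {"translation": [0.005, 0, 0], "twist": [0, 0, 0]}]}}

```text
t: 12.12
tcp_pos: [0.5404, 0.1058, 0.1918]
tool_rot: [0.883, 0.39, -0.238, 0.104]
ft_force: [-0.7, 0.3, -1.4]
opening: 0.179
gripper_force: 30.0
```

Request:
{"op": "move_arm", "data": {"series": [{"translation": [0.005, 0, 0], "twist": [0, 0, 0]}, {"translation": [0.005, 0, 0], "twist": [0, 0, 0]}, {"translation": [0.005, 0, 0], "twist": [0, 0, 0]}, {"translation": [0.005, 0, 0], "twist": [0, 0, 0]}, {"translation": [0.004, 0, 0], "twist": [0, 0, 0]}, {"translation": [0.002, 0, 0], "twist": [0, 0, 0]}]}}

```text
t: 12.88
tcp_pos: [0.5554, 0.1224, 0.1788]
tool_rot: [0.883, 0.39, -0.238, 0.104]
ft_force: [0.6, 0.3, -1.1]
opening: 0.174
gripper_force: 30.0
```

```bash
python3 - <<'E'
from h import *
s=sensors.sense(); R0=R.from_quat(s["tool_rot"]).as_matrix(); print("tool force",(R0.T@s["ft_force"]).round(2),s["torque"].round(3)); plan(*ins(0),1)
E
```

```text
tool force [1.1  0.29 0.66] [ 0.173 -0.26   0.024]
N 1 t [ 0.0062  0.0005 -0.0002] w [-0.0005  0.0021  0.0012]
```

Now 1 mm steps until contact.

Request:
{"op": "move_arm", "data": {"series": [{"translation": [0.001, 0, 0], "twist": [0, 0, 0]}, {"translation": [0.001, 0, 0], "twist": [0, 0, 0]}, {"translation": [0.001, 0, 0], "twist": [0, 0, 0]}, {"translation": [0.001, 0, 0], "twist": [0, 0, 0]}]}}

```text
t: 13.38
tcp_pos: [0.5577, 0.1248, 0.177]
tool_rot: [0.883, 0.39, -0.238, 0.104]
ft_force: [0.6, 0.8, -0.9]
opening: 0.179
gripper_force: 30.0
```

Request:
{"op": "move_arm", "data": {"series": [{"translation": [0.001, 0, 0], "twist": [0, 0, 0]}, {"translation": [0.0005, 0, 0], "twist": [0, 0, 0]}, {"translation": [0, 0, 0], "twist": [0, 0, 0]}]}}

```text
t: 13.75
tcp_pos: [0.5585, 0.1258, 0.1762]
tool_rot: [0.883, 0.39, -0.238, 0.104]
ft_force: [0.3, -0.8, -0.5]
opening: 0.178
gripper_force: 30.0
```

Request:
{"op": "move_arm", "data": {"series": [{"translation": [0.0005, 0, 0], "twist": [0, 0, 0]}, {"translation": [0.0005, 0, 0], "twist": [0, 0, 0]}, {"translation": [0, 0, 0], "twist": [0, 0, 0]}]}}

```text
t: 14.12
tcp_pos: [0.5589, 0.1261, 0.1758]
tool_rot: [0.883, 0.39, -0.238, 0.105]
ft_force: [-1.1, -1.4, 0.5]
opening: 0.174
gripper_force: 30.0
```

Request:
{"op": "move_arm", "data": {"series": [{"translation": [0.0005, 0, 0], "twist": [0, 0, 0]}, {"translation": [0.0005, 0, 0], "twist": [0, 0, 0]}, {"translation": [0, 0, 0], "twist": [0, 0, 0]}]}}

```text
t: 14.5
tcp_pos: [0.559, 0.1261, 0.1757]
tool_rot: [0.883, 0.39, -0.239, 0.105]
ft_force: [-4.2, -5.1, 4.4]
opening: 0.176
gripper_force: 30.0
```

```bash
python3 - <<'E'
from h import *
s=sensors.sense(); R0=R.from_quat(s["tool_rot"]).as_matrix(); print("tool force",(R0.T@s["ft_force"]).round(2)); plan(*ins(0),1)
c=read_camera("scene"); pj=cv2.projectPoints(PORT[None],np.array(c["rvec"]),np.array(c["tvec"]),np.array(c["camera_matrix"]),None)[0].ravel()
x,y=int(pj[0])-30,int(pj[1])-30
cv2.imwrite("pics/in2.png",cv2.resize(c["pixels"][y:y+60,x:x+60],(480,480),interpolation=cv2.INTER_CUBIC))
s=sensors.sense();print((R0.T@s["ft_force"]).round(2))
E
```

```text
tool force [-7.96  0.32 -0.46]
N 1 t [ 0.0003  0.0004 -0.0003] w [-0.0008  0.0048  0.0009]
[-7.51 -0.1  -0.5 ]
```

View pics/in2.png

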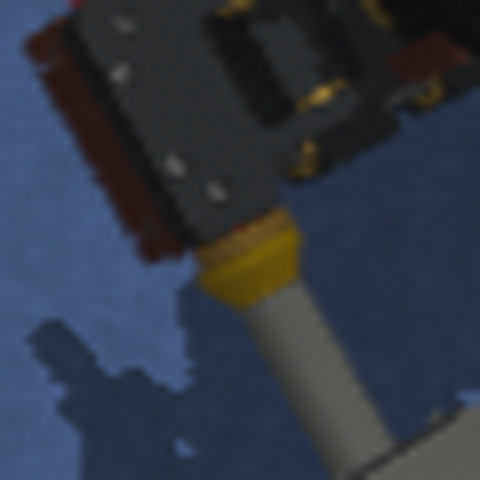

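The crop shows the brass collar resting on the yellow rim at about (245,255). The axial push is 8 N, so the rod is seated, and I'll draw it straight out.

Request:
{"op": "move_arm", "data": {"series": [{"translation": [-0.003, 0, 0], "twist": [0, 0, 0]}, {"translation": [-0.006, 0, 0], "twist": [0, 0, 0]}, {"translation": [-0.012, 0, 0], "twist": [0, 0, 0]}, {"translation": [-0.014, 0, 0], "twist": [0, 0, 0]}, {"translation": [-0.014, 0, 0], "twist": [0, 0, 0]}, {"translation": [-0.014, 0, 0], "twist": [0, 0, 0]}, {"translation": [-0.014, 0, 0], "twist": [0, 0, 0]}, {"translation": [-0.014, 0, 0], "twist": [0, 0, 0]}, {"translation": [-0.014, 0, 0], "twist": [0, 0, 0]}, {"translation": [-0.015, 0, 0], "twist": [0, 0, 0]}, {"translation": [-0.02, 0, 0], "twist": [0, 0, 0]}, {"translation": [-0.02, 0, 0], "twist": [0, 0, 0]}]}}

```text
t: 16.05
tcp_pos: [0.4656, 0.0238, 0.2562]
tool_rot: [0.883, 0.39, -0.238, 0.104]
ft_force: [0.4, 0.0, -0.8]
opening: 0.177
gripper_force: 30.0
```

```bash
python3 - <<'E'
from h import *
s=sensors.sense(); p=np.array(s["tcp_pos"]); R0=R.from_quat(s["tool_rot"]).as_matrix(); print(p,R0[:,0])
q=p+[0,0,.03]
Rl=rot(YAW); plan(q,Rl,4)
# final: yaw options, tip over tray centre
yw=np.radians(20); Rf=rot(yw); tray=np.array([.69,-.165,.12]); f=tray-.146*Rf[:,0]+np.array([0,0,-.0025]); print(f)
hi=f+[0,0,.08]; plan(hi,Rf,None,P0=(q,Rl)); 
E
```

```text
[0.4656427  0.02381087 0.25615747] [ 0.58239312  0.63950296 -0.50185078]
N 4 t [-0.0024 -0.     -0.0072] w [-0.0002  0.1314  0.0002]
[ 0.55280488 -0.21493494  0.1175    ]
N 5 t [-0.0146  0.0492  0.0177] w [0.     0.     0.0963]
```

Request:
{"op": "move_arm", "data": {"series": [{"translation": [-0.0024, 0, -0.0072], "twist": [0, 0.1314, 0]}, {"translation": [-0.0024, 0, -0.0072], "twist": [0, 0.1314, 0]}, {"translation": [-0.0024, 0, -0.0072], "twist": [0, 0.1314, 0]}, {"translation": [-0.0024, 0, -0.0072], "twist": [0, 0.1314, 0]}, {"translation": [-0.012, 0.041, 0.0147], "twist": [0, 0, 0.08]}, {"translation": [-0.012, 0.041, 0.0147], "twist": [0, 0, 0.08]}, {"translation": [-0.012, 0.041, 0.0147], "twist": [0, 0, 0.08]}, {"translation": [-0.012, 0.041, 0.0147], "twist": [0, 0, 0.08]}, {"translation": [-0.012, 0.041, 0.0147], "twist": [0, 0, 0.08]}, {"translation": [-0.012, 0.041, 0.0147], "twist": [0, 0, 0.08]}, {"translation": [0, 0, 0], "twist": [0, 0, 0]}, {"translation": [0, 0, 0], "twist": [0, 0, 0]}]}}

```text
t: 17.55
tcp_pos: [0.5522, -0.2137, 0.1973]
tool_rot: [0.985, 0.175, -0.001, -0.001]
ft_force: [0.2, -0.3, -0.9]
opening: 0.177
gripper_force: 30.0
```

```bash
python3 - <<'E'
from h import *
s=sensors.sense(); print(s["tcp_pos"],s["q"].round(2),s["opening"])
Rf=rot(np.radians(20)); f=np.array([.69,-.165,.12])-.146*Rf[:,0]-[0,0,.0025]; print(f); plan(f,Rf,4)
E
```

```text
[ 0.55219696 -0.21371696  0.19734995] [-0.39  0.4   1.72  0.    1.02  0.83] 0.1770588082417664
[ 0.55280488 -0.21493494  0.1175    ]
N 4 t [0.     0.0004 0.02  ] w [-0.0003  0.0002  0.0007]
```

Request:
{"op": "move_arm", "data": {"series": [{"translation": [0, 0.0004, 0.02], "twist": [-0.0003, 0.0002, 0.0007]}, {"translation": [0, 0.0004, 0.02], "twist": [-0.0003, 0.0002, 0.0007]}, {"translation": [0, 0.0004, 0.02], "twist": [-0.0003, 0.0002, 0.0007]}, {"translation": [0, 0.0004, 0.02], "twist": [-0.0003, 0.0002, 0.0007]}, {"translation": [0, 0, 0], "twist": [0, 0, 0]}, {"translation": [0, 0, 0], "twist": [0, 0, 0]}, {"translation": [0, 0, 0], "twist": [0, 0, 0]}, {"translation": [0, 0, 0], "twist": [0, 0, 0]}]}}

```text
t: 18.55
tcp_pos: [0.5539, -0.2155, 0.1179]
tool_rot: [0.985, 0.174, 0.001, 0.0]
ft_force: [0.1, -0.5, -1.2]
opening: 0.178
gripper_force: 30.0
```

```bash
python3 - <<'E'
from h import *
s=sensors.sense(); R0=R.from_quat(s["tool_rot"]).as_matrix(); tip=s["tcp_pos"]+R0@[.146,0,-.0025]
print("tip",tip,R0[:,0],np.abs(s["joint_vel"]).max())
out=[];rays=[]
for n in("scene","top"):
    c=read_camera(n); a=cv2.projectPoints(tip[None],np.array(c["rvec"]),np.array(c["tvec"]),np.array(c["camera_matrix"]),None)[0].ravel()
    d=[e["point"] for e in spotter.place_of(n,"rod_tip")[:3]]; print(n,a.round(1),np.round(d,1))
    x,y=int(a[0])-64,int(a[1])-64
    g=cv2.resize(c["pixels"][y:y+128,x:x+128],(400,400),interpolation=cv2.INTER_CUBIC)
    cv2.circle(g,tuple(int(v) for v in (a-[x,y]+.5)*3.125),4,(255,0,255),1); out.append(g)
c=read_camera("wrist"); 
for d in spotter.place_of("wrist","rod_collar")[:1]:
    o,v=wray(c,d["point"],s); o=R0.T@(o-s["tcp_pos"]);v=R0.T@v; print("collar",(o+v*(-.002-o[2])/v[2]).round(4))
out.append(cv2.resize(c["pixels"],(533,400))[:, :]); g=np.hstack(out); cv2.imwrite("pics/fin.png",cv2.resize(g,(800,int(400*800/g.shape[1]))))
E
```

```text
tip [ 0.69107433 -0.16557663  0.12057017] [0.93976173 0.3418277  0.00130729] 0.006067696973024327
scene [204.  223.3] [[283.6 234.4]
 [199.2 172.3]]
top [281.3 138.5] [[215.  179.2]
 [277.8 138. ]]
collar [ 0.0451 -0.0001 -0.002 ]
```

View pics/fin.png

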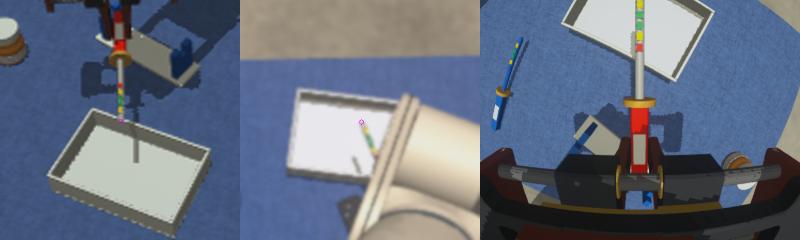

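The final picture shows the rod level with its coloured scale up. The tip is over the tray, at (361,122) in the top panel, which is about (0.691, -0.166, 0.121). I'm handing the job in.

```bash
python3 -c "
from plant import job
print(job.finish_job())"
```

```text
the job is handed in; nothing more can be done
None
```

I slid the gauge rod down the tube until its collar seated on the mouth (about 8 N), drew it out, and handed the job in at about 19 s with the rod held still and level, scale up, its tip over the tray about 12 cm above the counter; no verdict was returned.

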